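Clear the drawing sheet: markers, inks and eraser to their trays

TASK

Clear the drawing sheet and sort what lies on it: lay both markers flat and lengthwise, side by side, in the black pen tray, stand one ink bottle in each bay of the wooden caddy, and put the eraser flat in the metal tin. The inks are glass: keep them upright on the way and set them down gently. Leave the brass paperweight and the orange-lidded jar where they are.

Things in the scene. Friction and masses are not known exactly. Their poses are not given: they have to be found in the camera images.
- pink_marker_c (a point): flat-sided chunky pink marker lying on the drawing sheet: pink barrel, darker pink cap, 120 long x 24 wide x 18 high. The point is its centre, 9 mm above what it lies on; x runs along its length towards the cap, y across its 24 mm width, z up. About 30 g
- teal_marker_c (a point): flat-sided chunky teal marker lying on the drawing sheet: teal barrel, darker teal cap, 120 long x 24 wide x 18 high. The point is its centre, 9 mm above what it lies on; x runs along its length towards the cap, y across its 24 mm width, z up. About 30 g
- red_ink_c (a point): small round glass ink bottle with red ink and a black screw cap, standing on the drawing sheet: body 38 in diameter up to 41 mm, then a shoulder and a cap 23 in diameter, 58 high in all. The point is its centre, 29 mm above its foot; z up along its axis. About 80 g
- blue_ink_c (a point): small round glass ink bottle with blue ink and a black screw cap, standing on the drawing sheet: body 38 in diameter up to 41 mm, then a shoulder and a cap 23 in diameter, 58 high in all. The point is its centre, 29 mm above its foot; z up along its axis. About 80 g
- eraser_c (a point): block eraser in a green sleeve with a white stripe, off-white ends, lying on the drawing sheet: 58 long x 24 wide x 14 high. The point is its centre, 7 mm above what it lies on; x along its length, y across its 24 mm width. About 30 g. The sheet lies on a fixed drawing board whose top is 12 mm above the desk
- pen_tray: shallow black open pen tray, fixed on the desk: 160 (its x) x 122 (its y) x 18 high outside, walls and floor 4 thick, so 152 x 114 inside with the inner floor 4 mm above the desk. Origin at the centre of its underside; a marker fits only along its x, and two lie side by side across its y
- ink_caddy: dark wooden caddy, fixed on the desk, with two open bays side by side along its x: 147 (x) x 82 (y) x 27 high outside, walls, floor and middle divider (as high as the walls) 6 thick. Inner floor 6 mm above the desk. Origin at the centre of its underside; the bays are 64.5 (x) x 70 (y) inside, centred 35 mm to either side of the origin along x. Each takes one ink bottle
- eraser_tin: shallow bare-metal open tin, fixed on the desk: 120 (x) x 90 (y) x 18 high outside, walls and floor 3 thick. Inner floor 3 mm above the desk. Origin at the centre of its underside
- paperweight: turned brass paperweight holding down the sheet among the things on the board: foot 50 in diameter, a small knob on top, 40 high. Origin at the centre of its underside. Stays where it is
- lidded_jar: glass jar with an orange lid standing on the desk beside the board: 68 in diameter, 85 high. Origin at the centre of its underside. Stays where it is

How it is judged:
By the outcome, as a careful person would: the job done as asked, in the order asked, and still so for the second after the job is handed in, with the robot touching nothing.
It also fails if it takes over 128 s, if anything falls off the work surface, if the arm or the gripper's body presses on something with over 40 N, if the wrist force passes 120 N, or if a joint passes its speed limit or range.

ROBOT

A 6-joint arm with a two-finger parallel gripper is mounted at the origin on the work surface. World frame = base frame: x ahead of the robot, y to its left, z up, the work surface at z = 0. Lengths are in m, angles in rad, forces in N, time in s.
With the tool pointing down it reaches from about 0.35 to 1 m from the base axis. Payload 7.1 kg.
Tool frame: the origin (TCP) lies at the very end of the fingers, on their centre line; the grasp point (between the pads) lies 19 mm behind it; z points along the fingers, y is the direction in which the jaws open and shut (so a half turn about z gives the same grasp; the last joint's range is limited). The gripper opens to 85 mm and grips with 20 to 120 N. Pads are 22 mm wide; open, the fingers measure 114 mm over their backs; the gripper's body (76 mm by 85 mm) begins 54 mm behind the grasp point. The pads swing forward as they close: fully open they stand 13 mm farther back than shut.
Start: joints at [1.084, 0.423, 1.63, -0, 1.089, -0.019], TCP at [0.282, 0.558, 0.231] pointing down, gripper open.
Joint ranges: [-3, 3], [-0.9, 2.11], [0.09, 2.58], [-1.31, 4.45], [0.11, 2.69], [-2.54, 2.54]. Speed limits (rad/s): [2.39, 2.39, 3.01, 3.14, 3.14, 3.14].

INTERFACE

Orientations are given as a unit quaternion [x, y, z, w].
In Python, from rig import get_obs, capture, camera_params, job_done gives the robot as it stands.
- The arm moves only by the shell command python3 -m inch 'ROWS'. ROWS is JSON, a list of rows, each a list of 5 numbers: the shift along the world's x, y, z in mm, then the turn about the world's z in degrees, then the finger opening in mm, from 0 to 85.4. In form: [[tx, ty, tz, yaw, claw], ...]. A call has 1 to 12 rows; each row is the pose to reach, as a shift and turn from the pose commanded when the call began; what a row does not reach only later rows make up. A row lasts 1/12 s, in which the tool goes at most 41.7 mm and 7.16 degrees, less where a joint would pass 70% of its speed; a pose out of reach is approached as far as the arm can. A call with a gripper value outside its range is refused whole. The fingers move at their own pace and stop on an object; the grip force is fixed at half the most. Time passes only in rows, so rows that repeat a pose let the fingers close. It gives the time, the measured TCP pose, the force and the opening at its end, in the units of the state.
- get_obs(): the state, without advancing time (a new reading comes with each control period).
- capture(name): name is "scene" or "top" or "wrist"; returns (picture, depth): 384x512x3 uint8, red, green, blue; 384x512 float32, m along the optical axis (not along the pixel's ray), 0 where there is no reading.
- camera_params(name): a dict with "vfov" (degrees; the focal length in pixels is half the picture's height over the tangent of half this angle, whatever the lens; pixels are square), "cx", "cy" (the principal point, pixels), "camera_from_world" (4x4, takes a point from world to camera coordinates). Camera axes: x right, y up, looking along -z (the intrinsics and any distortion apply to the point x, -y, -z); pixel columns grow to the right and rows downward; lengths in m; the calibration is good to about 2 mm. The wrist camera is an equidistant fisheye: a pixel r from the principal point sees the ray r / f radians off the axis. A picture is of the moment at which its call begins: read the wrist's pose just before it. camera_params takes no time and is no camera call; for the wrist camera it gives the pose at the moment of the call.
- job_done(): hands the job in, once; it reports no verdict.
The state is a dict: "time_s": time; "qpos": joint angles; "dq": joint speeds; "effort": joint torques, N m; "tcp_pos": TCP position; "ee_rot": TCP orientation; "contact_force": force on the tool from outside, world axes, zero at the start; "ft_torque": the same for the moment, N m; "width": finger opening in m.
Only numpy, scipy, OpenCV 4.12 (cv2) and the standard library are available. Lean on these libraries where they do the work, as an engineer would, in place of code of your own. Each camera call takes 0.05 s, during which the arm holds its last target. There are 200 camera calls.

## Working session

There is one attempt and no reset: what is moved stays moved. The work goes in short steps, Python scripts to look and compute and a shell command to move; the robot and the scene stay as the last step left them, time stands still between calls to the robot, and variables do not carry over. Pictures are saved under pics/ and viewed, about 12 in all and at most 16, crops included, and the job is handed in when it is done.

```bash
ls; mkdir -p pics; cat > h.py <<'E'
import numpy as np,cv2
from rig import get_obs,capture,camera_params
def cloud(name):
    p=camera_params(name);im,d=capture(name)
    f=im.shape[0]/2/np.tan(np.radians(p["vfov"])/2)
    v,u=np.mgrid[:im.shape[0],:im.shape[1]].astype(float)
    x=(u-p["cx"])/f;y=(v-p["cy"])/f
    if name=="wrist":
        r=np.hypot(x,y)+1e-9;t=np.tan(np.minimum(r,1.5))/r;x,y=x*t,y*t
    c=np.stack([x*d,-y*d,-d,np.ones_like(d)],-1)
    w=c@np.linalg.inv(np.array(p["camera_from_world"])).T
    w=w[...,:3];w[d<=0]=np.nan
    return im,w
E
python3 - <<'E'
from h import *
for n in("scene","top"):
    im,w=cloud(n);cv2.imwrite(f"pics/{n}0.png",im[...,::-1]);np.savez(f"{n}0.npz",im=im,w=w);print({k:v for k,v in camera_params(n).items()})
print(get_obs())
E
```

```text
pics
{'vfov': 43.65239950053582, 'cx': 252.6580272597589, 'cy': 179.36174134780768, 'camera_from_world': array([[ 0.64918466,  0.76062107, -0.00385608, -0.32743224],
       [-0.58280141,  0.50066174,  0.64006276,  0.24621768],
       [ 0.48877581, -0.41327159,  0.76831295, -1.31637754],
       [ 0.        ,  0.        ,  0.        ,  1.        ]])}
{'vfov': 55.21355066125743, 'cx': 250.96193280474537, 'cy': 189.97475868056446, 'camera_from_world': array([[-0.05562565, -0.99844998, -0.00184917,  0.01953447],
       [ 0.97518876, -0.05472699,  0.2145037 , -0.50442029],
       [-0.21427241,  0.01012861,  0.97672143, -0.89655015],
       [ 0.        ,  0.        ,  0.        ,  1.        ]])}
{'time_s': 0.1, 'qpos': array([ 1.08404436e+00,  4.23761656e-01,  1.63061410e+00,  1.07257464e-05,
        1.08860092e+00, -1.90030952e-02]), 'dq': array([-0.00107969, -0.00092311, -0.00189088, -0.00031383,  0.00135925,
       -0.00162302]), 'effort': array([ 3.22724527e-04, -5.58419824e+01, -2.82447445e+01, -4.21807511e-05,
        2.88769159e-03,  4.48051060e-05]), 'tcp_pos': array([0.2815435 , 0.55744048, 0.23062495]), 'ee_rot': array([ 2.31750578e-01,  9.72774995e-01, -6.68812790e-04, -1.77733152e-04]), 'contact_force': array([-0.36192075, -0.248355  , -0.1341367 ]), 'ft_torque': array([ 0.05355831,  0.01030129, -0.02171136]), 'width': 0.08532519388036042}
```

View pics/top0.png

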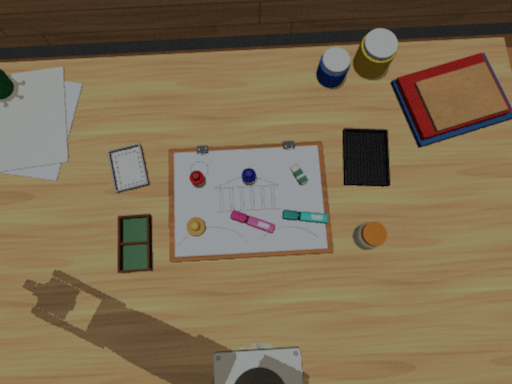

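View pics/scene0.png

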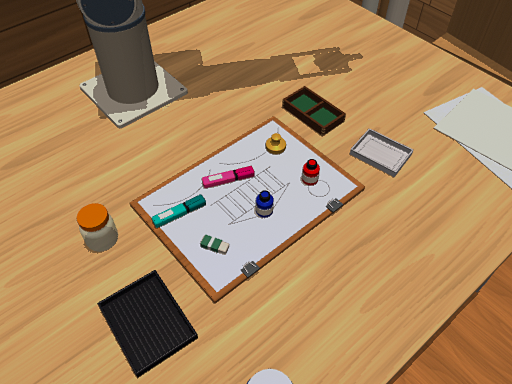

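The top view shows pink marker (253,222), teal (305,216), red ink (197,179), blue (249,176), eraser (299,174), paperweight (196,227), jar (373,235), tray (366,157), tin (129,168) and caddy (135,243). The scene view confirms this, with marker caps: pink towards the paperweight, teal towards the pink marker.

```bash
cat > m.py <<'E'
from h import *
R={'pink':(225,280,205,238),'teal':(278,332,205,226),'red':(184,212,164,192),'blue':(236,262,162,190),'eraser':(286,312,160,189),'pw':(183,210,212,240),'jar':(350,392,215,255),'tray':(336,396,120,194),'tin':(103,154,138,197),'caddy':(110,160,206,280)}
H={'pink':.018,'teal':.018,'red':.02,'blue':.02,'eraser':.017,'pw':.018,'jar':.02,'tray':.009,'tin':.009,'caddy':.015}
def rect(P):
    (c,s,a)=cv2.minAreaRect((P[:,:2]*1000).astype(np.float32))
    if s[0]<s[1]: s=s[::-1];a+=90
    return np.round(c,1),np.round(s,1),round((a+90)%180-90,1)
if __name__=="__main__":
    z=np.load("top0.npz");im,w=z['im'],z['w']
    for k,(a,b,c,d) in R.items():
        P=w[c:d,a:b].reshape(-1,3);C=im[c:d,a:b].reshape(-1,3).astype(int)
        m=P[:,2]>H[k]
        if k in('red','blue'): m=P[:,2]>.05
        Q=P[m];print(k,m.sum(),*rect(Q),'z',np.round(np.nanpercentile(Q[:,2],[5,50,95])*1000,1), 'floor',np.round(np.nanmedian(P[~m][:,2])*1000,1),'mean',np.round(Q.mean(0)*1000,1))
        if k in('pink','teal'):
            dark=m&(C.max(1)<(190 if k=='pink' else 150)); print('  dark cap at',np.round(np.median(P[dark],0)*1000,1),dark.sum())
E
python3 m.py
```

```text
pink 420 [429.   -6.5] [119.3  24.4] 67.0 z [24.6 28.6 31.7] floor 11.2 mean [428.1  -6.9  28.3]
  dark cap at [428.3  -7.2  28.6] 420
teal 428 [ 434.6 -145.5] [119.2  24.3] 80.9 z [23.6 28.4 31.4] floor 11.0 mean [ 433.9 -145.5   28.1]
  dark cap at [ 435.6 -137.2   28.3] 366
red 148 [549.3 133.8] [35.1 34.7] 30.4 z [51.7 56.7 70.5] floor 11.4 mean [547.5 132.9  60.7]
blue 148 [548.6  -3.3] [36.8 33. ] 86.8 z [51.9 56.8 71. ] floor 11.3 mean [546.5  -2.9  60.3]
eraser 192 [ 550.2 -139.1] [58.  24.6] 27.8 z [20.2 24.4 27.4] floor 11.0 mean [ 549.  -139.3   24.2]
pw 287 [423.7 142.7] [48.7 47.7] 2.1 z [22.6 27.6 50. ] floor 11.3 mean [422.6 142.   31.7]
jar 714 [ 374.  -299.5] [64.  62.9] 53.4 z [31.8 82.4 85.7] floor -1.1 mean [ 372.4 -295.    72.4]
tray 435 [ 593.3 -330.2] [161.9 123.8] -5.2 z [10.7 16.6 19.8] floor 1.1 mean [ 593.6 -331.7   16. ]
tin 297 [599.  327.1] [122.   91.9] 11.1 z [10.3 16.8 20.2] floor 0.4 mean [599.2 329.2  16.2]
caddy 633 [390.7 304.9] [147.3  83.3] 1.1 z [17.  25.1 28.7] floor 1.1 mean [392.6 306.1  24.4]
```

```bash
python3 -m inch '[[147,-564,-110,-86.2,55],[147,-564,-110,-86.2,55],[147,-564,-110,-86.2,55],[147,-564,-110,-86.2,55],[147,-564,-110,-86.2,55],[147,-564,-110,-86.2,55],[147,-564,-110,-86.2,55],[147,-564,-110,-86.2,55],[147,-564,-110,-86.2,55],[147,-564,-110,-86.2,55],[147,-564,-110,-86.2,55],[147,-564,-110,-86.2,55]]'
```

```text
time_s: 1.1
tcp_pos: [0.4057, 0.0805, 0.1383]
ee_rot: [0.834, 0.551, 0.0, 0.0]
contact_force: [0.6, -0.2, -0.2]
width: 0.055
```

```bash
python3 -m inch '[[21,-81,-16,0,55],[21,-81,-16,0,55],[21,-81,-16,0,55],[21,-81,-16,0,55],[21,-81,-16,0,55]]'
cat > s.py <<'E'
import sys
from h import *
o=get_obs();q=o["ee_rot"];j=np.degrees(2*np.arctan2(q[1],q[0]))-90;p=o["tcp_pos"]*1000
print("t",round(o["time_s"],2),"tcp",p.round(1),"jaw",round((j+180)%360-180,1),"w",round(o["width"]*1000,1),"F",o["contact_force"].round(1))
if len(sys.argv)>1:
    t=[float(a) for a in sys.argv[1:]];print("go",(np.array(t[:3])-p).round(1),round((t[3]-j+90)%180-90,1))
E
python3 s.py 429 -6.5 15 -23
python3 - <<'E'
from h import *
im,w=cloud("wrist");cv2.imwrite("pics/w1.png",im[...,::-1]);np.savez("w1.npz",im=im,w=w)
from m import rect
m=(abs(w[...,0]-.43)<.08)&(abs(w[...,1]+.007)<.07)&(w[...,2]>.02)&(w[...,2]<.04)&(im[...,0]>im[...,1].astype(int)+60)
print(rect(w[m]),m.sum())
E
```

```text
time_s: 1.52
tcp_pos: [0.4263, 0.0013, 0.1224]
ee_rot: [0.833, 0.553, -0.0, -0.0]
contact_force: [0.5, 0.8, 0.5]
width: 0.0547
t 1.52 tcp [426.3   1.3 122.4] jaw -22.8 w 54.7 F [0.5 0.8 0.5]
go [   2.7   -7.8 -107.4] -0.2
(array([427.8,  -7.5]), array([118. ,  21.9]), 66.7) 2830
```

View pics/w1.png

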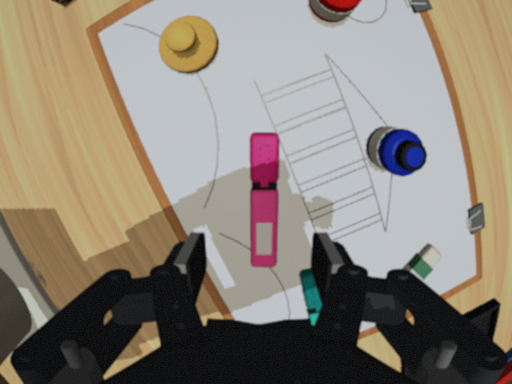

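The wrist view shows the pink marker centred between the fingers (264,200), and its measured position agrees with the top view. Descending.

```bash
python3 -m inch '[[2,-7,-35,0,55],[2,-7,-70,0,55],[2,-7,-90,0,55],[2,-7,-104,0,55],[2,-7,-106,0,55],[2,-7,-106,0,55]]'; python3 s.py 429 -7 15 -23
```

```text
time_s: 2.07
tcp_pos: [0.428, -0.0042, 0.0162]
ee_rot: [0.832, 0.555, -0.001, -0.001]
contact_force: [0.4, 0.7, 0.5]
width: 0.0547
t 2.07 tcp [428.   -4.2  16.2] jaw -22.6 w 54.7 F [0.4 0.7 0.5]
go [ 1.  -2.8 -1.2] -0.4
```

```bash
python3 -m inch '[[1,-2,0,0,15],[1,-2,0,0,15],[1,-2,0,0,15],[1,-2,0,0,15],[1,-2,0,0,15],[1,-2,0,0,15],[1,-2,20,0,15],[1,-2,60,0,15],[1,-2,90,0,15],[1,-2,90,0,15]]'; python3 s.py 0.1 0 0 0
```

```text
time_s: 2.9
tcp_pos: [0.4332, -0.0077, 0.112]
ee_rot: [0.833, 0.554, 0.004, 0.003]
contact_force: [1.8, -0.1, 0.5]
width: 0.0222
t 2.9 tcp [433.2  -7.7 112. ] jaw -22.8 w 22.2 F [ 1.8 -0.1  0.5]
go [-433.1    7.7 -112. ] 22.8
```

```bash
python3 -m inch '[[158,-346,-10,-72.4,15],[158,-346,-10,-72.4,15],[158,-346,-10,-72.4,15],[158,-346,-10,-72.4,15],[158,-346,-10,-72.4,15],[158,-346,-10,-72.4,15],[158,-346,-10,-72.4,15],[158,-346,-10,-72.4,15],[158,-346,-10,-72.4,15],[158,-346,-10,-72.4,15],[158,-346,-10,-72.4,15],[158,-346,-10,-72.4,15]]'; python3 s.py 591 -354 8 -95.2
python3 - <<'E'
from h import *
im,w=cloud("wrist");cv2.imwrite("pics/w2.png",im[...,::-1])
E
```

```text
time_s: 3.9
tcp_pos: [0.587, -0.3534, 0.0963]
ee_rot: [0.999, -0.044, -0.0, -0.0]
contact_force: [-0.5, 0.3, -0.7]
width: 0.0222
t 3.9 tcp [ 587.  -353.4   96.3] jaw -95.0 w 22.2 F [-0.5  0.3 -0.7]
go [  4.   -0.6 -88.3] -0.2
```

View pics/w2.png

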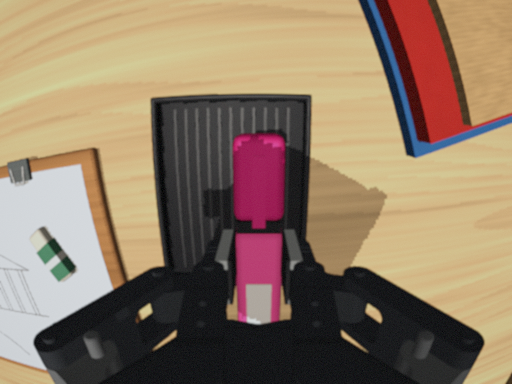

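```bash
python3 -m inch '[[2,0,-35,0,15],[2,0,-60,0,15],[2,0,-75,0,15],[2,0,-82,0,15],[2,0,-85,0,15],[2,0,-85,0,15],[2,0,-85,0,15]]'; python3 s.py 591 -354 8 -95.2
```

```text
time_s: 4.53
tcp_pos: [0.5905, -0.3538, 0.0128]
ee_rot: [0.999, -0.044, 0.001, 0.0]
contact_force: [-0.5, -0.0, 0.2]
width: 0.0224
t 4.53 tcp [ 590.5 -353.8   12.8] jaw -95.1 w 22.4 F [-0.5 -0.   0.2]
go [ 0.5 -0.2 -4.8] -0.1
```

```bash
python3 -m inch '[[0,0,-2,0,15],[0,0,-4,0,15],[0,0,-4,0,15],[0,0,-4,0,31],[0,0,-4,0,31],[0,0,-4,0,31],[0,0,-4,0,31],[0,0,20,0,31],[0,0,60,0,31],[0,0,90,0,31],[0,0,90,0,31]]'; python3 s.py 434.6 -145.5 16 -9.1
```

```text
time_s: 5.45
tcp_pos: [0.5933, -0.3558, 0.1083]
ee_rot: [0.999, -0.045, 0.004, 0.003]
contact_force: [1.5, -0.8, 0.6]
width: 0.0311
t 5.45 tcp [ 593.3 -355.8  108.3] jaw -95.1 w 31.1 F [ 1.5 -0.8  0.6]
go [-158.7  210.3  -92.3] 86.0
```

```bash
python3 -m inch '[[-156,208.5,0,86,55],[-156,208.5,0,86,55],[-156,208.5,0,86,55],[-156,208.5,0,86,55],[-156,208.5,0,86,55],[-156,208.5,0,86,55],[-156,208.5,0,86,55],[-156,208.5,0,86,55],[-156,208.5,0,86,55],[-156,208.5,0,86,55],[-156,208.5,0,86,55],[-156,208.5,0,86,55]]'; python3 s.py 434.6 -145.5 16 -9.1
python3 - <<'E'
from h import *
from m import rect
im,w=cloud("wrist");i=im.astype(int)
m=(abs(w[...,0]-.435)<.06)&(abs(w[...,1]+.145)<.08)&(w[...,2]>.02)&(w[...,2]<.04)&(i[...,1]>i[...,0]+40)
print(rect(w[m]),m.sum())
im,w=cloud("top");cv2.imwrite("pics/t2.png",cv2.resize(im[100:270,90:410,::-1],None,fx=2,fy=2))
E
```

```text
time_s: 6.45
tcp_pos: [0.4336, -0.145, 0.1014]
ee_rot: [0.759, 0.651, -0.0, -0.0]
contact_force: [0.3, -0.7, 0.1]
width: 0.0551
t 6.45 tcp [ 433.6 -145.   101.4] jaw -8.8 w 55.1 F [ 0.3 -0.7  0.1]
go [  1.   -0.5 -85.4] -0.3
(array([ 433.2, -147.1]), array([117.5,  22.3]), 80.6) 3321
```

View pics/t2.png

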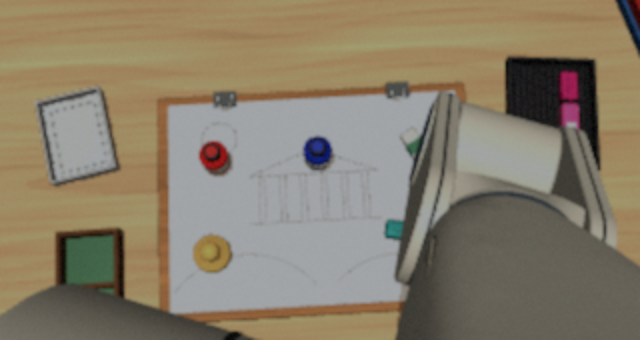

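The pink marker lies lengthwise in the right half of the tray. Next is the teal marker.

```bash
python3 -m inch '[[0,-1,-35,0,55],[0,-1,-65,0,55],[0,-1,-80,0,55],[0,-1,-85,0,55],[0,-1,-85,0,55],[0,-1,-85,0,15],[0,-1,-85,0,15],[0,-1,-85,0,15],[0,-1,-85,0,15],[0,-1,-85,0,15],[0,-1,-85,0,15],[0,-1,-85,0,15]]'; python3 s.py 1
python3 -m inch '[[0,0,20,0,15],[0,0,60,0,15],[0,0,90,0,15],[0,0,90,0,15]]'; python3 s.py 595.5 -306 8 -95.2
```

```text
time_s: 7.55
tcp_pos: [0.4347, -0.1464, 0.0179]
ee_rot: [0.762, 0.648, 0.001, 0.001]
contact_force: [-0.7, 1.5, 6.5]
width: 0.0225
t 7.55 tcp [ 434.7 -146.4   17.9] jaw -9.2 w 22.5 F [-0.7  1.5  6.5]
time_s: 7.88
tcp_pos: [0.4371, -0.1473, 0.112]
ee_rot: [0.762, 0.648, 0.002, 0.004]
contact_force: [0.8, -0.6, -0.4]
width: 0.0222
t 7.88 tcp [ 437.1 -147.3  112. ] jaw -9.2 w 22.2 F [ 0.8 -0.6 -0.4]
go [ 158.4 -158.7 -104. ] -86.0Traceback (most recent call last):
  File "s.py", line 6, in <module>
    t=[float(a) for a in sys.argv[1:]];print("go",(np.array(t[:3])-p).round(1),round((t[3]-j+90)%180-90,1))
                                                                                      ~^^^
IndexError: list index out of range
```

```bash
python3 -m inch '[[161,-160,-10,-86,15],[161,-160,-10,-86,15],[161,-160,-10,-86,15],[161,-160,-10,-86,15],[161,-160,-10,-86,15],[161,-160,-10,-86,15],[161,-160,-10,-86,15],[161,-160,-10,-86,15],[161,-160,-10,-86,15],[161,-160,-10,-86,15],[161,-160,-10,-86,15],[161,-160,-10,-86,15]]'
python3 -m inch '[[0,0,0,0,15]]'; python3 s.py 595.5 -306 9 -95.2
python3 - <<'E'
from h import *
from m import rect
im,w=cloud("wrist");cv2.imwrite("pics/w3.png",im[...,::-1])
i=im.astype(int)
m=(i[...,0]>i[...,1]+60)&(w[...,2]>.012)&(w[...,2]<.03)&(i[...,2]>i[...,1]+20)&(w[...,1]<-.3)
print(rect(w[m]),m.sum())
E
```

```text
time_s: 8.88
tcp_pos: [0.5946, -0.3061, 0.0968]
ee_rot: [0.999, -0.048, 0.0, 0.0]
contact_force: [-0.4, 0.6, 0.2]
width: 0.0221
time_s: 8.97
tcp_pos: [0.5946, -0.3061, 0.0968]
ee_rot: [0.999, -0.047, 0.0, 0.0]
contact_force: [0.1, -0.3, 0.8]
width: 0.0221
t 8.97 tcp [ 594.6 -306.1   96.8] jaw -95.4 w 22.1 F [ 0.1 -0.3  0.8]
go [  0.9   0.1 -87.8] 0.2
(array([ 583. , -441.3]), array([198.9, 117.4]), 85.1) 3150
```

View pics/w3.png

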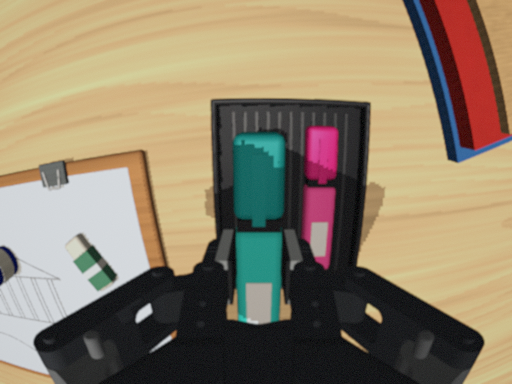

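Teal is held at (258,230), aligned, over the free left part of the tray; pink lies at (320,195). Lowering.

```bash
python3 -m inch '[[1,0,-35,0,15],[1,0,-60,0,15],[1,0,-75,0,15],[1,0,-82,0,15],[1,0,-86,0,15],[1,0,-87,0,15],[1,0,-87,0,15],[1,0,-87,0,30],[1,0,-87,0,30],[1,0,-87,0,30],[1,0,-87,0,30]]'; python3 s.py 595.5 -306 9 -95.2
python3 -m inch '[[0,0,20,0,30],[0,0,60,0,30],[0,0,100,0,30],[0,0,130,0,30],[0,0,130,0,30]]'; python3 s.py 549 134 40 0
python3 - <<'E'
from h import *
from m import rect
im,w=cloud("wrist");cv2.imwrite("pics/w4.png",im[...,::-1])
i=im.astype(int);b=(abs(w[...,0]-.593)<.08)&(abs(w[...,1]+.33)<.065)&(w[...,2]<.04)
for m in (b&(i[...,0]>i[...,1]+60),b&(i[...,1]>i[...,0]+40)): print(rect(w[m]),m.sum(),np.percentile(w[m][:,2],[10,50,90]))
E
```

```text
time_s: 9.93
tcp_pos: [0.596, -0.3062, 0.0101]
ee_rot: [0.999, -0.045, 0.0, 0.0]
contact_force: [0.1, -0.9, -0.2]
width: 0.0299
t 9.93 tcp [ 596.  -306.2   10.1] jaw -95.1 w 29.9 F [ 0.1 -0.9 -0.2]
go [-0.5  0.2 -1.1] -0.1
time_s: 10.35
tcp_pos: [0.5996, -0.3082, 0.1473]
ee_rot: [0.999, -0.045, 0.005, 0.003]
contact_force: [1.0, -1.9, 0.5]
width: 0.0306
t 10.35 tcp [ 599.6 -308.2  147.3] jaw -95.1 w 30.6 F [ 1.  -1.9  0.5]
go [ -50.6  442.2 -107.3] -84.9
(array([ 594.9, -357.1]), array([107.8,  28.1]), -4.8) 2186 [0.01818448 0.02099322 0.02231431]
(array([ 592. , -307.2]), array([126.8,  25.9]), -6.0) 2543 [0.0192546  0.02112051 0.02230529]
```

View pics/w4.png

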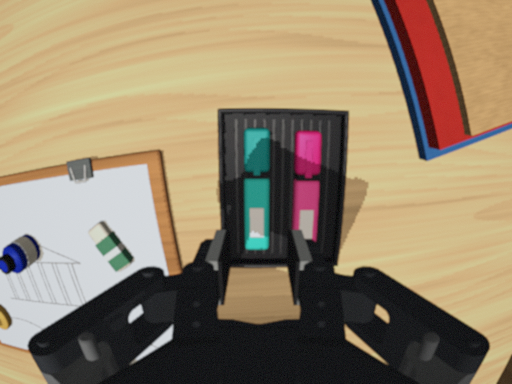

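Both markers lie flat and side by side: teal (257,190), pink (307,187), tops at 21 mm as expected. Now the red ink.

```bash
python3 -m inch '[[-48,440,0,6,62],[-48,440,0,6,62],[-48,440,0,6,62],[-48,440,0,6,62],[-48,440,0,6,62],[-48,440,0,6,62],[-48,440,0,6,62],[-48,440,0,6,62],[-48,440,0,6,62],[-48,440,0,6,62],[-48,440,0,6,62],[-48,440,0,6,62]]'
python3 -m inch '[[0,0,0,0,62]]'; python3 s.py 549.3 133.8 36 -89
python3 - <<'E'
from h import *
from m import rect
im,w=cloud("wrist")
for n,x,y in(("red",.549,.134),("blue",.549,-.003)):
    d=np.hypot(w[...,0]-x,w[...,1]-y)<.035
    m=d&(w[...,2]>.065)&(w[...,2]<.078);print(n,rect(w[m]),m.sum(),np.nanmedian(w[m][:,2]))
cv2.imwrite("pics/w5.png",im[...,::-1])
E
```

```text
time_s: 11.4
tcp_pos: [0.5462, 0.1383, 0.1385]
ee_rot: [1.0, 0.01, -0.001, -0.0]
contact_force: [-0.0, 0.3, -0.2]
width: 0.0622
time_s: 11.48
tcp_pos: [0.5466, 0.1351, 0.1385]
ee_rot: [1.0, 0.009, -0.001, 0.0]
contact_force: [0.2, -0.8, 0.4]
width: 0.0621
t 11.48 tcp [546.6 135.1 138.5] jaw -89.0 w 62.1 F [ 0.2 -0.8  0.4]
go [   2.7   -1.3 -102.5] -0.0
red (array([548.6, 132.6]), array([22.4, 22.2]), -6.7) 710 0.06940262632769552
blue (array([547.5,  -4. ]), array([22.7, 22.4]), -27.1) 492 0.06932426615895955
```

View pics/w5.png

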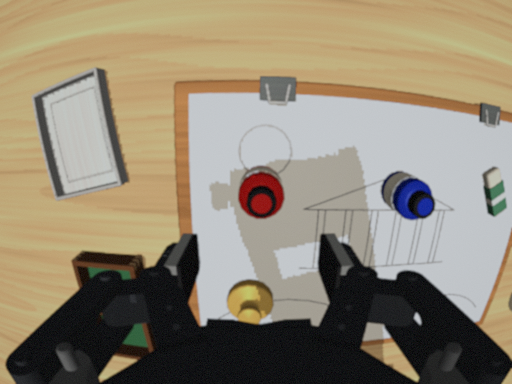

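Red cap centre measured at (548.6, 132.6), 22 mm across, matching the top view.

```bash
python3 -m inch '[[2,-2,-30,0,62],[2,-2,-60,0,62],[2,-2,-80,0,62],[2,-2,-94,0,62],[2,-2,-102,0,62],[2,-2,-102,0,62]]'; python3 s.py 548.8 133 36 -89
python3 -m inch '[[0,0,0,0,25],[0,0,0,0,25],[0,0,0,0,25],[0,0,0,0,25],[0,0,0,0,25],[0,0,0,0,25],[0,0,0,0,25],[0,0,8,0,25],[0,0,20,0,25],[0,0,40,0,25],[0,0,40,0,25]]'; python3 s.py 425.7 305.6 30 -89
```

```text
time_s: 12.03
tcp_pos: [0.5484, 0.1302, 0.0356]
ee_rot: [1.0, 0.007, -0.002, 0.0]
contact_force: [-0.5, -0.6, 0.2]
width: 0.0622
t 12.03 tcp [548.4 130.2  35.6] jaw -89.2 w 62.2 F [-0.5 -0.6  0.2]
go [0.4 2.8 0.4] 0.2
time_s: 12.95
tcp_pos: [0.5518, 0.1325, 0.0814]
ee_rot: [1.0, 0.007, 0.003, -0.001]
contact_force: [1.8, 0.4, 0.1]
width: 0.0353
t 12.95 tcp [551.8 132.5  81.4] jaw -89.1 w 35.3 F [1.8 0.4 0.1]
go [-126.1  173.1  -51.4] 0.1
```

```bash
python3 -m inch '[[0,0,15,0,25],[-5,8,30,0,25],[-20,28,38,0,25],[-40,55,38,0,25],[-60,84,38,0,25],[-80,112,38,0,25],[-100,140,38,0,25],[-115,162,38,0,25],[-123,171,38,0,25],[-123,173,38,0,25],[-123,173,38,0,25],[-123,173,38,0,25]]'; python3 s.py 425.7 305.6 30 -89
python3 - <<'E'
from h import *
from m import rect
im,w=cloud("wrist");cv2.imwrite("pics/w6.png",im[...,::-1])
o=get_obs()["tcp_pos"]
m=(np.hypot(w[...,0]-o[0],w[...,1]-o[1])<.03)&(w[...,2]>.1)&(im[...,0]>im[...,1]+60.)
print(rect(w[m]),np.nanmax(w[m][:,2]),m.sum())
m=(abs(w[...,0]-.39)<.09)&(abs(w[...,1]-.305)<.055)&(w[...,2]>.02)&(w[...,2]<.034)
print(rect(w[m]),m.sum())
E
```

```text
time_s: 13.95
tcp_pos: [0.4274, 0.3044, 0.1158]
ee_rot: [1.0, 0.007, 0.0, -0.0]
contact_force: [-0.2, -0.5, -0.9]
width: 0.0353
t 13.95 tcp [427.4 304.4 115.8] jaw -89.2 w 35.3 F [-0.2 -0.5 -0.9]
go [ -1.7   1.2 -85.8] 0.2
(array([429.3, 303.6]), array([35.9, 31. ]), 88.4) 0.14805358943158223 3270
(array([389. , 304.1]), array([148. ,  82.3]), 0.7) 2743
```

View pics/w6.png

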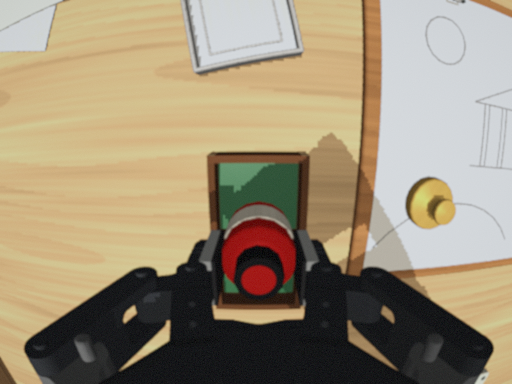

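Red bottle is upright in the grip (258,255), caddy centre (389,304) agrees with the top view. Lowering gently.

```bash
python3 -m inch '[[-2,0,-25,0,25],[-2,0,-45,0,25],[-2,0,-60,0,25],[-2,0,-70,0,25],[-2,0,-76,0,25],[-2,0,-79,0,25],[-2,0,-81,0,25],[-2,0,-82.5,0,25],[-2,0,-82.5,0,25]]'; python3 s.py 425 304.5 29.6 -89
```

```text
time_s: 14.75
tcp_pos: [0.4251, 0.3051, 0.0335]
ee_rot: [1.0, 0.007, 0.0, -0.0]
contact_force: [-0.8, -0.6, -1.0]
width: 0.0354
t 14.75 tcp [425.1 305.1  33.5] jaw -89.2 w 35.4 F [-0.8 -0.6 -1. ]
go [-0.1 -0.6 -3.9] 0.2
```

```bash
python3 -m inch '[[0,0,-1,0,25],[0,0,-2,0,25],[0,0,-2.8,0,25],[0,0,-2.8,0,25]]'; python3 s.py 425 304.5 29.6 -89;  python3 -m inch '[[0,0,-0.5,0,25],[0,0,-1,0,25],[0,0,-1,0,25]]'; python3 s.py 425 304.5 29.6 -89
```

```text
time_s: 15.08
tcp_pos: [0.4253, 0.3053, 0.0328]
ee_rot: [1.0, 0.008, 0.001, -0.0]
contact_force: [-4.8, -4.9, 25.5]
width: 0.0356
t 15.08 tcp [425.3 305.3  32.8] jaw -89.1 w 35.6 F [-4.8 -4.9 25.5]
go [-0.3 -0.8 -3.2] 0.1
time_s: 15.33
tcp_pos: [0.4253, 0.3053, 0.0327]
ee_rot: [1.0, 0.008, 0.001, -0.0]
contact_force: [-8.0, -6.6, 36.2]
width: 0.0351
t 15.33 tcp [425.3 305.3  32.7] jaw -89.1 w 35.1 F [-8.  -6.6 36.2]
go [-0.3 -0.8 -3.1] 0.1
```

Contact came earlier than I computed; easing off and checking the bottle's height before releasing.

```bash
python3 -m inch '[[0,0,3.5,0,25],[0,0,3.5,0,25]]'; python3 s.py 425 304.5 29.6 -89
python3 - <<'E'
from h import *
im,w=cloud("wrist");cv2.imwrite("pics/w7.png",im[...,::-1])
m=(np.hypot(w[...,0]-.425,w[...,1]-.305)<.03)&(w[...,2]>.05)&(w[...,2]<.09)&(im.max(-1)<90)
h,e=np.histogram(w[m][:,2]*1000,bins=range(50,90,2));print(dict(zip(e,h)))
E
```

```text
time_s: 15.5
tcp_pos: [0.4255, 0.3055, 0.0343]
ee_rot: [1.0, 0.008, 0.001, -0.001]
contact_force: [0.5, -0.8, -1.7]
width: 0.0352
t 15.5 tcp [425.5 305.5  34.3] jaw -89.1 w 35.2 F [ 0.5 -0.8 -1.7]
go [-0.5 -1.  -4.7] 0.1
{np.int64(50): np.int64(104), np.int64(52): np.int64(164), np.int64(54): np.int64(198), np.int64(56): np.int64(209), np.int64(58): np.int64(248), np.int64(60): np.int64(245), np.int64(62): np.int64(373), np.int64(64): np.int64(877), np.int64(66): np.int64(143), np.int64(68): np.int64(133), np.int64(70): np.int64(227), np.int64(72): np.int64(282), np.int64(74): np.int64(98), np.int64(76): np.int64(87), np.int64(78): np.int64(108), np.int64(80): np.int64(154), np.int64(82): np.int64(157), np.int64(84): np.int64(138), np.int64(86): np.int64(154)}
```

View pics/w7.png

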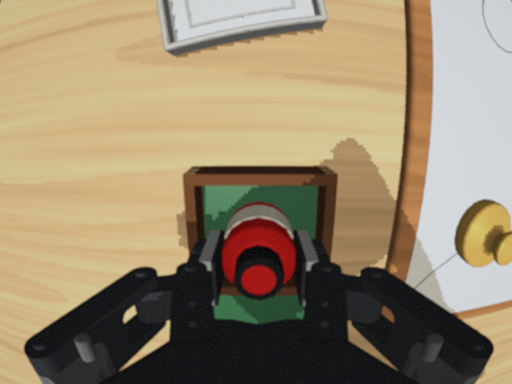

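Cap top at about 65 mm against 64 seated, so it was the bottle meeting the floor. Lowering 1 mm and releasing.

```bash
python3 -m inch '[[0,0,-0.6,0,25],[0,0,-1.2,0,25],[0,0,-1.2,0,30],[0,0,-1.2,0,40],[0,0,-1.2,0,50],[0,0,-1.2,0,60],[0,0,-1.2,0,60],[0,0,-1.2,0,60],[0,0,15,0,60],[0,0,50,0,60],[0,0,85,0,60],[0,0,105,0,60]]'; python3 s.py 548 -3.7 36 -89
```

```text
time_s: 16.55
tcp_pos: [0.4255, 0.3055, 0.1404]
ee_rot: [1.0, 0.007, 0.001, -0.001]
contact_force: [0.2, 0.3, 0.2]
width: 0.0599
t 16.55 tcp [425.5 305.5 140.4] jaw -89.1 w 59.9 F [0.2 0.3 0.2]
go [ 122.5 -309.2 -104.4] 0.1
```

```bash
python3 -m inch '[[123,-309,0,0,62],[123,-309,0,0,62],[123,-309,0,0,62],[123,-309,0,0,62],[123,-309,0,0,62],[123,-309,0,0,62],[123,-309,0,0,62],[123,-309,0,0,62],[123,-309,0,0,62],[123,-309,0,0,62],[123,-309,0,0,62]]'; python3 s.py 548 -3.7 36 -89
python3 - <<'E'
from h import *
from m import rect
im,w=cloud("wrist")
m=(np.hypot(w[...,0]-.548,w[...,1]+.004)<.035)&(w[...,2]>.065)&(w[...,2]<.078);print(rect(w[m]),m.sum(),np.nanmedian(w[m][:,2]))
im,w=cloud("top");cv2.imwrite("pics/t3.png",cv2.resize(im[110:290,90:410,::-1],None,fx=2,fy=2))
E
```

```text
time_s: 17.47
tcp_pos: [0.5471, -0.0041, 0.1374]
ee_rot: [1.0, 0.007, -0.001, -0.0]
contact_force: [-0.4, 0.6, -0.4]
width: 0.0619
t 17.47 tcp [547.1  -4.1 137.4] jaw -89.2 w 61.9 F [-0.4  0.6 -0.4]
go [   0.9    0.4 -101.4] 0.2
(array([547.8,  -4.8]), array([22.2, 22.1]), -27.9) 719 0.06943393167512366
```

View pics/t3.png

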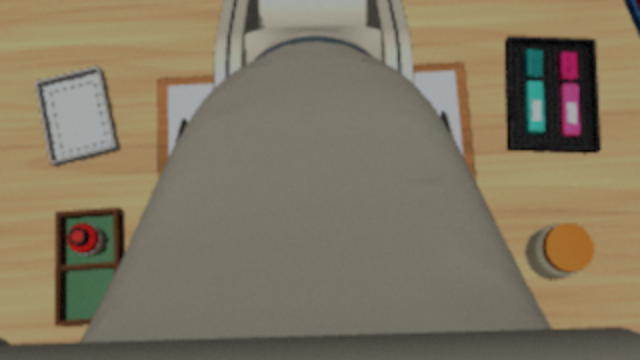

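Red stands in the far bay (85,240 in the crop) and the markers are in the tray. The blue cap is at (547.8, -4.8), so I pick it now.

```bash
python3 -m inch '[[1,0,-30,0,62],[1,0,-60,0,62],[1,0,-80,0,62],[1,0,-93,0,62],[1,0,-101,0,62],[1,0,-101,0,62],[1,0,-101,0,62]]'; python3 s.py 548 -4 36 -89
python3 -m inch '[[0,0,0,0,25],[0,0,0,0,25],[0,0,0,0,25],[0,0,0,0,25],[0,0,0,0,25],[0,0,0,0,25],[0,0,0,0,25],[0,0,8,0,25],[0,0,25,0,25],[0,0,50,0,25],[0,0,75,0,25],[0,0,80,0,25]]'; python3 s.py 355.5 304 30 -89
```

```text
time_s: 18.15
tcp_pos: [0.5489, -0.0036, 0.0371]
ee_rot: [1.0, 0.008, 0.0, -0.0]
contact_force: [0.3, -0.2, -0.1]
width: 0.0623
t 18.15 tcp [548.9  -3.6  37.1] jaw -89.1 w 62.3 F [ 0.3 -0.2 -0.1]
go [-0.9 -0.4 -1.1] 0.1
time_s: 19.15
tcp_pos: [0.5511, -0.0043, 0.1213]
ee_rot: [1.0, 0.007, 0.003, 0.0]
contact_force: [0.6, -0.3, -0.5]
width: 0.0354
t 19.15 tcp [551.1  -4.3 121.3] jaw -89.2 w 35.4 F [ 0.6 -0.3 -0.5]
go [-195.6  308.3  -91.3] 0.2
```

```bash
python3 -m inch '[[-6,10,2,0,25],[-22,35,2,0,25],[-42,66,2,0,25],[-62,98,2,0,25],[-82,130,2,0,25],[-102,162,2,0,25],[-122,194,2,0,25],[-142,225,2,0,25],[-162,257,2,0,25],[-180,285,2,0,25],[-190,301,2,0,25],[-193.5,307.5,2,0,25]]'; python3 -m inch '[[0,0,0,0,25],[0,0,0,0,25],[0,0,0,0,25]]'; python3 s.py 355 304 34 -89
python3 - <<'E'
from h import *
im,w=cloud("wrist");cv2.imwrite("pics/w8.png",im[...,::-1])
E
```

```text
time_s: 20.15
tcp_pos: [0.3523, 0.305, 0.118]
ee_rot: [1.0, 0.009, -0.001, 0.0]
contact_force: [-0.4, 1.0, -1.0]
width: 0.0352
time_s: 20.4
tcp_pos: [0.3553, 0.3025, 0.1185]
ee_rot: [1.0, 0.007, -0.0, 0.0]
contact_force: [-0.0, 0.7, -1.3]
width: 0.0354
t 20.4 tcp [355.3 302.5 118.5] jaw -89.2 w 35.4 F [-0.   0.7 -1.3]
go [ -0.3   1.5 -84.5] 0.2
```

View pics/w8.png

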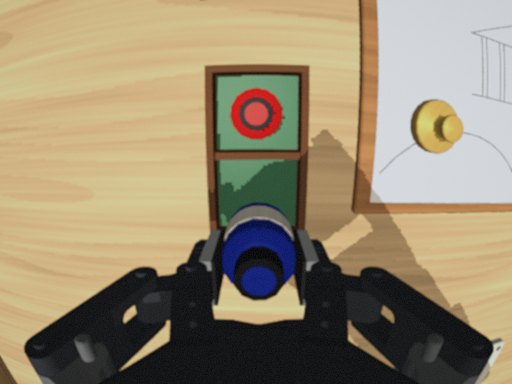

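Red is upright in its bay at (257,112), and blue is held upright over the other bay. Lowering slowly.

```bash
python3 -m inch '[[0,1.5,-25,0,25],[0,1.5,-45,0,25],[0,1.5,-60,0,25],[0,1.5,-70,0,25],[0,1.5,-76,0,25],[0,1.5,-79,0,25],[0,1.5,-81,0,25],[0,1.5,-81,0,25]]';  python3 -m inch '[[0,0,-0.7,0,25],[0,0,-1.4,0,25],[0,0,-1.4,0,25]]'; python3 s.py
```

```text
time_s: 21.12
tcp_pos: [0.3556, 0.3049, 0.038]
ee_rot: [1.0, 0.007, 0.0, -0.0]
contact_force: [-0.6, 0.2, -0.4]
width: 0.0356
time_s: 21.37
tcp_pos: [0.3554, 0.3051, 0.0368]
ee_rot: [1.0, 0.007, 0.0, -0.0]
contact_force: [0.2, -0.4, -0.9]
width: 0.0354
t 21.37 tcp [355.4 305.1  36.8] jaw -89.1 w 35.4 F [ 0.2 -0.4 -0.9]
```

```bash
python3 -m inch '[[0,0,-0.5,0,25],[0,0,-1,0,25],[0,0,-1,0,25]]'; python3 -m inch '[[0,0,-0.4,0,25],[0,0,-0.8,0,25],[0,0,-0.8,0,25]]'
```

```text
time_s: 21.62
tcp_pos: [0.3552, 0.305, 0.0354]
ee_rot: [1.0, 0.007, 0.0, -0.0]
contact_force: [-0.3, 0.6, -0.8]
width: 0.0353
time_s: 21.87
tcp_pos: [0.3552, 0.3049, 0.0345]
ee_rot: [1.0, 0.007, -0.0, 0.0]
contact_force: [-0.8, -0.0, -0.6]
width: 0.0353
```

```bash
python3 -m inch '[[0,0,-0.4,0,25],[0,0,-0.6,0,25],[0,0,-0.6,0,25]]'; python3 -m inch '[[0,0,-0.3,0,25],[0,0,-0.5,0,25],[0,0,-0.5,0,25]]'
```

```text
time_s: 22.12
tcp_pos: [0.3552, 0.3049, 0.0339]
ee_rot: [1.0, 0.007, -0.0, 0.0]
contact_force: [1.6, -0.3, -1.2]
width: 0.0353
time_s: 22.37
tcp_pos: [0.3552, 0.3049, 0.0335]
ee_rot: [1.0, 0.007, -0.0, 0.0]
contact_force: [-0.0, 0.2, -0.5]
width: 0.0352
```

```bash
python3 -m inch '[[0,0,-0.3,0,25],[0,0,-0.5,0,25],[0,0,-0.5,0,25]]'; python3 -m inch '[[0,0,-0.3,0,25],[0,0,-0.5,0,25],[0,0,-0.5,0,25]]'
```

```text
time_s: 22.62
tcp_pos: [0.3552, 0.3049, 0.0329]
ee_rot: [1.0, 0.007, -0.0, 0.0]
contact_force: [0.3, -0.3, -0.7]
width: 0.0351
time_s: 22.87
tcp_pos: [0.3552, 0.3049, 0.0325]
ee_rot: [1.0, 0.007, -0.0, -0.0]
contact_force: [0.0, -0.1, 0.4]
width: 0.0355
```

```bash
python3 -m inch '[[0,0,-0.3,0,25],[0,0,-0.4,0,25],[0,0,-0.4,0,25]]'
```

```text
time_s: 23.12
tcp_pos: [0.3552, 0.3049, 0.0325]
ee_rot: [1.0, 0.007, 0.0, -0.0]
contact_force: [-2.6, -0.9, 6.3]
width: 0.0352
```

Contact at 6 N. Releasing, then to the eraser (jaw across its width: 117.8° = -62.2°).

```bash
python3 -m inch '[[0,0,0,0,30],[0,0,0,0,40],[0,0,0,0,50],[0,0,0,0,60],[0,0,0,0,60],[0,0,0,0,60],[0,0,15,0,60],[0,0,50,0,60],[0,0,85,0,60],[0,0,105,0,60],[0,0,105,0,60]]'; python3 s.py 549.7 -139.5 15 -62.2
```

```text
time_s: 24.03
tcp_pos: [0.3573, 0.3066, 0.141]
ee_rot: [1.0, 0.007, 0.003, -0.002]
contact_force: [1.0, -0.5, 0.4]
width: 0.0601
t 24.03 tcp [357.3 306.6 141. ] jaw -89.1 w 60.1 F [ 1.  -0.5  0.4]
go [ 192.4 -446.1 -126. ] 26.9
```

```bash
python3 -m inch '[[194,-444,-20,27,50],[194,-444,-20,27,50],[194,-444,-20,27,50],[194,-444,-20,27,50],[194,-444,-20,27,50],[194,-444,-20,27,50],[194,-444,-20,27,50],[194,-444,-20,27,50],[194,-444,-20,27,50],[194,-444,-20,27,50],[194,-444,-20,27,50],[194,-444,-20,27,50]]'; python3 -m inch '[[0,0,0,0,50],[0,0,0,0,50],[0,0,0,0,50]]'; python3 s.py 549.7 -139.5 16 -62.2
python3 - <<'E'
from h import *
from m import rect
im,w=cloud("wrist");cv2.imwrite("pics/w9.png",im[...,::-1])
m=(np.hypot(w[...,0]-.55,w[...,1]+.139)<.045)&(w[...,2]>.02)&(w[...,2]<.032);print(rect(w[m]),m.sum())
E
```

```text
time_s: 25.03
tcp_pos: [0.5451, -0.1321, 0.1163]
ee_rot: [0.971, 0.24, -0.001, -0.0]
contact_force: [0.9, 0.9, 0.2]
width: 0.0499
time_s: 25.28
tcp_pos: [0.5442, -0.1299, 0.1163]
ee_rot: [0.971, 0.24, -0.001, -0.001]
contact_force: [-0.4, -0.1, 0.4]
width: 0.0504
t 25.28 tcp [ 544.2 -129.9  116.3] jaw -62.2 w 50.4 F [-0.4 -0.1  0.4]
go [   5.5   -9.6 -100.3] 0.0
(array([ 549.6, -141.2]), array([57.9, 23.7]), 28.1) 1916
```

View pics/w9.png

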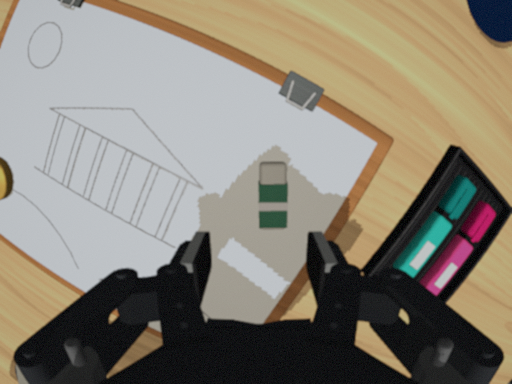

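The eraser is at (273,195), and its position agrees with the top view within 2 mm.

```bash
python3 -m inch '[[5.5,-10,-35,0,50],[5.5,-10,-70,0,50],[5.5,-10,-90,0,50],[5.5,-10,-99,0,50],[5.5,-10,-99,0,50],[5.5,-10,-99,0,50],[5.5,-10,-99,0,50]]'; python3 s.py 549.6 -140.4 17 -62
python3 -m inch '[[0,0,0,0,12],[0,0,0,0,12],[0,0,0,0,12],[0,0,0,0,12],[0,0,0,0,12],[0,0,0,0,12],[0,0,0,0,12],[0,0,20,0,12],[0,0,50,0,12],[0,0,85,0,12],[0,0,100,0,12],[0,0,100,0,12]]'; python3 s.py 599 327.5 7 -78.9
```

```text
time_s: 25.92
tcp_pos: [0.5517, -0.1397, 0.0198]
ee_rot: [0.97, 0.241, 0.001, 0.0]
contact_force: [-0.5, -0.8, 0.3]
width: 0.0502
t 25.92 tcp [ 551.7 -139.7   19.8] jaw -62.1 w 50.2 F [-0.5 -0.8  0.3]
go [-2.1 -0.7 -2.8] 0.1
time_s: 26.92
tcp_pos: [0.5536, -0.1408, 0.1232]
ee_rot: [0.971, 0.241, 0.004, 0.002]
contact_force: [-0.0, -0.4, -0.6]
width: 0.0216
t 26.92 tcp [ 553.6 -140.8  123.2] jaw -62.2 w 21.6 F [-0.  -0.4 -0.6]
go [  45.4  468.3 -116.2] -16.7
```

```bash
python3 -m inch '[[47,467,0,-16.7,12],[47,467,0,-16.7,12],[47,467,0,-16.7,12],[47,467,0,-16.7,12],[47,467,0,-16.7,12],[47,467,0,-16.7,12],[47,467,0,-16.7,12],[47,467,0,-16.7,12],[47,467,0,-16.7,12],[47,467,0,-16.7,12],[47,467,0,-16.7,12],[47,467,0,-16.7,12]]'; python3 -m inch '[[0,0,0,0,12],[0,0,0,0,12],[0,0,0,0,12]]'; python3 s.py 599 327.5 10 -78.9
python3 - <<'E'
from h import *
im,w=cloud("wrist");cv2.imwrite("pics/w10.png",im[...,::-1])
E
```

```text
time_s: 27.92
tcp_pos: [0.5976, 0.3319, 0.1182]
ee_rot: [0.995, 0.099, 0.001, -0.001]
contact_force: [-0.7, 0.3, -0.5]
width: 0.022
time_s: 28.17
tcp_pos: [0.5971, 0.3256, 0.1178]
ee_rot: [0.995, 0.097, -0.001, 0.001]
contact_force: [0.7, -0.7, 0.1]
width: 0.0222
t 28.17 tcp [597.1 325.6 117.8] jaw -78.9 w 22.2 F [ 0.7 -0.7  0.1]
go [   1.9    1.9 -107.8] -0.0
```

View pics/w10.png

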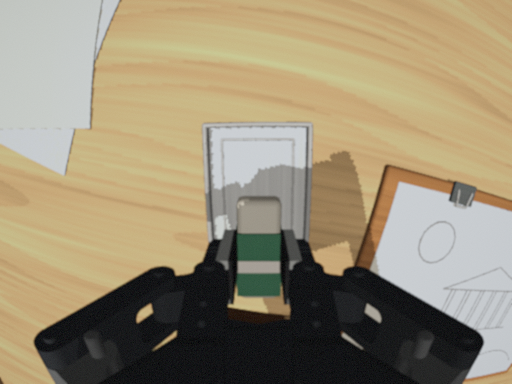

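The eraser is held over the tin, aligned (258,245).

```bash
python3 -m inch '[[2,2,-35,0,12],[2,2,-65,0,12],[2,2,-85,0,12],[2,2,-95,0,12],[2,2,-102,0,12],[2,2,-102,0,12],[2,2,-102,0,12]]';  python3 -m inch '[[0,0,-1,0,12],[0,0,-2.5,0,12],[0,0,-2.5,0,12]]'; python3 -m inch '[[0,0,-1,0,12],[0,0,-2,0,12],[0,0,-2,0,12]]'; python3 s.py
```

```text
time_s: 28.8
tcp_pos: [0.6005, 0.3287, 0.0173]
ee_rot: [0.995, 0.097, 0.0, -0.0]
contact_force: [-0.4, -0.1, 0.0]
width: 0.022
time_s: 29.05
tcp_pos: [0.6003, 0.3293, 0.0149]
ee_rot: [0.995, 0.097, 0.001, -0.0]
contact_force: [-0.4, -0.3, 0.5]
width: 0.0216
time_s: 29.3
tcp_pos: [0.5997, 0.329, 0.012]
ee_rot: [0.995, 0.097, -0.0, -0.0]
contact_force: [-0.4, 0.5, -1.9]
width: 0.0216
t 29.3 tcp [599.7 329.   12. ] jaw -78.8 w 21.6 F [-0.4  0.5 -1.9]
```

```bash
python3 -m inch '[[0,0,-0.8,0,12],[0,0,-1.5,0,12],[0,0,-1.5,0,12],[0,0,-1.5,0,38],[0,0,-1.5,0,38],[0,0,-1.5,0,38],[0,0,-1.5,0,38],[0,0,20,0,38],[0,0,60,0,38],[0,0,100,0,38],[0,0,140,0,38],[0,0,160,0,38]]'; python3 -m inch '[[-250,230,40,0,38],[-250,230,40,0,38],[-250,230,40,0,38],[-250,230,40,0,38],[-250,230,40,0,38],[-250,230,40,0,38],[-250,230,40,0,38],[-250,230,40,0,38],[-250,230,40,0,38],[-250,230,40,0,38]]'
python3 - <<'E'
from h import *
from m import *
im,w=cloud("top");cv2.imwrite("pics/t9.png",cv2.resize(im[110:290,90:410,::-1],None,fx=2,fy=2))
i=im.astype(int)
def rep(n,cx,cy,r,z0,z1):
    m=(np.hypot(w[...,0]-cx,w[...,1]-cy)<r)&(w[...,2]>z0)&(w[...,2]<z1);print(n,rect(w[m]) if m.sum()>5 else None,m.sum(),np.percentile(w[m][:,2],[50,90]).round(4))
rep('red',.425,.305,.028,.03,.08);rep('blue',.355,.304,.028,.03,.08);rep('eraser',.6,.328,.036,.010,.03)
rep('pw',.424,.143,.04,.018,.1);rep('jar',.374,-.3,.06,.02,.1)
E
```

```text
time_s: 30.3
tcp_pos: [0.6017, 0.33, 0.1773]
ee_rot: [0.995, 0.097, 0.003, -0.001]
contact_force: [0.5, 1.0, -0.0]
width: 0.0381
time_s: 31.13
tcp_pos: [0.3474, 0.5611, 0.2124]
ee_rot: [0.995, 0.099, 0.0, -0.0]
contact_force: [0.9, 0.1, 0.1]
width: 0.0382
red (array([424.6, 304.9]), array([36.6, 36.5]), 61.6) 200 [0.0493 0.064 ]
blue (array([354.2, 304.1]), array([35.6, 35.5]), -3.3) 206 [0.0496 0.0634]
eraser (array([599. , 328.9]), array([59.1, 24. ]), 10.0) 180 [0.0158 0.0179]
pw (array([423.2, 143. ]), array([47.7, 47.1]), 86.7) 288 [0.0273 0.0491]
jar (array([ 373.8, -299.5]), array([63.4, 62.9]), -31.0) 714 [0.0825 0.0854]
```

View pics/t9.png

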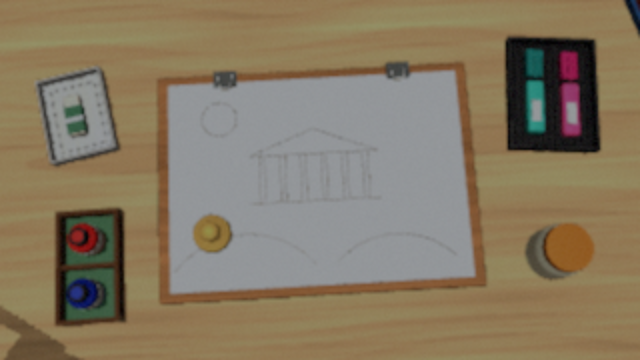

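All items are in place; the paperweight and jar measure within 1 mm of where they started.

```bash
python3 -m inch '[[0,0,0,0,38],[0,0,0,0,38],[0,0,0,0,38]]'; python3 -c "from rig import job_done;print(job_done())"
```

```text
time_s: 31.43
tcp_pos: [0.3511, 0.5577, 0.2117]
ee_rot: [0.995, 0.096, -0.0, 0.0]
contact_force: [-0.5, -0.8, -0.3]
width: 0.0382
the job is handed in; nothing more can be done
None
```

The sheet is cleared and sorted in the order asked, and the job was handed in at about 31 s with the arm clear of everything.

Final checks:
- **Markers:** both lie flat and side by side along the tray, with their tops at 21 mm against 22 expected.
- **Inks:** one stands upright near the centre of each caddy bay, cap tops at about 64 mm as they should be.
- **Eraser:** it lies flat in the tin, top at about 16–18 mm against 17 expected.
- **Paperweight and jar:** both are within 1 mm of where they started.

One thing went less gently than intended. The red bottle met the caddy floor about 3 mm earlier than I had computed and was pressed down, with the wrist force reaching 36 N. I eased off, checked its height and then released it. The blue bottle was set down at about 6 N.

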